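# Clip the watering timer onto the planter rail

### The arm

A 6-joint arm with a two-finger parallel gripper is mounted at the origin on the work surface. World frame = base frame: x ahead of the robot, y to its left, z up, the work surface at z = 0. Lengths are in m, angles in rad, forces in N, time in s.
With the tool pointing down it reaches from about 0.375 to 0.9 m from the base axis. Payload 3.1 kg.
Tool frame: the origin (TCP) lies on the centre line of the jaws, within the pads' length; the fingertips stand 19 mm ahead of it and the grasp point (between the pads) is the TCP; z points along the fingers, y is the direction in which the jaws open and shut (so a half turn about z gives the same grasp; the last joint's range is limited). The gripper opens to 85 mm and grips with 20 to 120 N. Pads are 22 mm wide; open, the fingers measure 114 mm over their backs; the gripper's body (76 mm by 85 mm) begins 54 mm behind the grasp point. The pads swing forward as they close: fully open they stand 13 mm farther back than shut.
Start: joints at [1.038, 0.527, 1.433, -0, 1.181, -0.178], TCP at [0.217, 0.586, 0.25] pointing down, gripper open.
Joint ranges: [-3.08, 3.08], [-0.75, 2.2], [0.22, 2.44], [-1.43, 4.57], [0, 2.65], [-2.85, 2.85]. Speed limits (rad/s): [2.79, 2.79, 3.14, 3.14, 3.14, 3.14].

### API

Orientations are given as a unit quaternion [x, y, z, w].
In Python, from station import manip, imaging, workorder gives the robot as it stands.
- The arm moves only by the shell command python3 -m creep 'ROWS' [FORCE]. ROWS is a JSON object of lists of equal length, an entry for each row: "claw": the finger opening in cm, from 0 to 8.54; "dp": the shift along the tool's x, y, z in cm, a list of three; "roll": the turn about the tool's z in rad. In form: {"claw": [claw, ...], "dp": [[dx, dy, dz], ...], "roll": [roll, ...]}. A call has 1 to 12 rows; each row is the pose to reach, as a shift and turn from the pose commanded when the call began, along the tool's axes at that moment; what a row does not reach only later rows make up. A row lasts 1/10 s, in which the tool goes at most 50 mm and 8.59 degrees, less where a joint would pass 70% of its speed; a pose out of reach is approached as far as the arm can. A call with a gripper value outside its range is refused whole. The fingers move at their own pace and stop on an object; FORCE is the grip in N (left out, the last holds). Time passes only in rows, so rows that repeat a pose let the fingers close. It gives the time, the measured TCP pose, the force and the opening at its end, in the units of the state.
- manip.sense(): the state, without advancing time (a new reading comes with each control period).
- imaging.snapshot(name): name is "scene" or "top"; returns a dict with "image" (480x640x3 uint8, red, green, blue), "z_map" (480x640 float32, m along the optical axis (not along the pixel's ray), 0 where there is no reading), "vfov" (degrees; the focal length in pixels is half the picture's height over the tangent of half this angle, whatever the lens; pixels are square), "cx", "cy" (the principal point, pixels), "R" (3x3) and "t" (3): a world point X has camera coordinates R X + t. Camera axes: x right, y down, z forward; pixel columns grow to the right and rows downward; lengths in m; the calibration is good to about 2 mm. A picture is of the moment at which its call begins.
- workorder.sign_off(): hands the job in, once; it reports no verdict.
The state is a dict: "t": time; "q": joint angles; "qd": joint speeds; "tau": joint torques, N m; "tcp_pos": TCP position; "tool_rot": TCP orientation; "force": force on the tool from outside, world axes, zero at the start; "ft_torque": the same for the moment, N m; "finger_gap": opening from 0.0 (shut) to 1.0 (fully open).
Only numpy, scipy, OpenCV 4.12 (cv2) and the standard library are available. Lean on these libraries where they do the work, as an engineer would, in place of code of your own. Each camera call takes 0.05 s, during which the arm holds its last target.

### The job

Clip the grey watering timer onto the aluminium rail, near the middle of the rail's length: hook its rigid lip under the rail edge nearest the robot while its clip end is still held up, then tilt the clip end down until the foot clip snaps under the far edge and the timer sits flat, and let go. The rail's height is set by hand and not measured, so feel for it with a light touch and do not force anything. Leave the other things on the ledge where they stand.

Things in the scene. Friction and masses are not known exactly. Their poses are not given: they have to be found in the camera images.
- timer_mid (a point): Watering timer: loose grey plastic box, about 0.16 kg, 74 mm long (own x -38 to +36), 40 wide (y, flat sides), 66.5 high overall, standing on its hook leg and clip. This is its centre, 33 mm above its underside (the zero of all timer heights here). x runs from hook end to clip end, z is up. The box spans heights 21.5 to 66.5; flat top, thin black display at the hook end.
- timer_lip (a point): Middle of the timer's hook lip, timer's axes, 28.5 mm to -x of timer_mid, height 6.5. A rigid leg (inner face at x = -31) carries the lip at its foot; the lip points to +x, from x = -31 to -26, heights 0 to 13. So an 8.5 mm high, 5 mm deep gap lies between lip and box for the 5 mm bar edge; it takes the edge fully with the clip end up by 0 to 0.4 rad.
- timer_nose (a point): Tip of the black foot clip's nose at rest, timer's axes: x = +27, height 14. The nose points to -x, flat above (height 15), bevelled below to x = +30.5 at height 5. The clip's leg spans x = +31 to +36 down to height 5; outside it a release tab and rest foot, x = +40 to +46, reach down to 0. With the lip fully in, the clip is clear of the bar when its end is up by more than 0.28 rad.
- clip (a joint): Foot clip: slides outward along the timer's +x against a spring, 0 at rest to 0.007 m. 1.5 N at rest plus 0.3 N per mm. The bar's far edge pushes it out 3 to 4 mm as the nose passes; it springs back to 0 once snapped. Snapping takes about 4 to 10 N near the clip end, pushing along the timer's own arc about the hooked edge (a push straight down on the high top drags on it and may jam).
- rail: Fixed rail stand, origin on the ledge under the rail's middle; y along the rail, x across (-x is the side nearest the robot), z up. Steel foot 70 x 336 mm, 8 high; at each end (y = +-159) a post 34 x 14 mm, 72 high. Seated, the timer's box rests on the bar with the timer's x along the rail's x.
- rail_foot (a point): Top of the steel foot at the rail's middle, 8 mm above the ledge, axes of the rail. Over it is the aluminium bar between the posts: top plate 60 mm across (x -30 to +30), 5 thick, 300 long, on a 20 mm wide spine, so each edge overhangs 20 mm. The plate's top lies anywhere 38 to 58 mm above the ledge, set anew each time and shown by no reading; in x and y the bar is exactly centred.
- onggi: Bystander: tall dark glazed jar, 236 mm wide, 335 mm high, origin at its underside centre.
- press_plate: Bystander: round stainless press plate, 150 mm wide, 36 mm high with its knob, origin at its underside centre.
- spatula: Bystander: yellow silicone spatula lying flat, 240 mm long along own x, about 25 mm high.
- sieve: Bystander: white plastic sieve, 160 mm wide, 55 mm high, with a handle to own -x reaching 183 mm from its origin at the underside centre of the bowl.
- bin: Bystander: small lidded bin with a side latch, 138 x 178 mm, 122 mm high, origin at its underside centre.
- pot: Bystander: terracotta pot with a seedling, 110 mm wide, 90 mm high (140 mm with the leaves), origin at its underside centre.
- cup: Bystander: white cup, 76 mm wide, 80 mm high, origin at its underside centre.
Things that resemble listed ones, but are neither listed nor needed, are in the scene too. Leave any pink or purple look-alike of the part that bears timer_mid alone.

How it is judged:
On the way:
1. the lip is hooked under the rail edge nearest the robot while the clip end is still up by more than 0.12 rad (x of timer_lip in the frame of rail between -0.0315 and -0.02 m and z of timer_lip in the frame of rail below 0.0475 m and angle between the z axis of timer_mid and the z axis of rail, either way round between 0.12 and 0.6 rad), for 0.2 s.
At the end, for the whole second after the job is handed in: The timer sits flat on the rail (within 0.04 rad) and square to it (within 0.06 rad), its lip under the edge nearest the robot and its foot clip snapped under the far edge and sprung back (within 1.5 mm), within 60 mm of the middle of the rail's length, released and at rest (angle between the z axis of timer_mid and the z axis of rail, either way round below 0.04 rad and angle between the x axis of timer_mid and the x axis of rail, either way round below 0.06 rad and x of timer_lip in the frame of rail between -0.031 and -0.025 m and y of timer_mid in the frame of rail between -0.06 and 0.06 m and z of timer_mid in the frame of rail between 0.047 and 0.0705 m and value of joint clip below 0.0015 m and linear speed of timer below 0.02 m/s); the robot touches nothing.
It fails at once if the rail is forced, loaded with more than 25 N, while the timer is still tilted by more than 0.06 rad (contact force between rail and anything else above 25 N and angle between the z axis of timer_mid and the z axis of rail, either way round above 0.06 rad).
It fails at once if the rail is forced: loaded with more than 80 N (the snap itself gives a knock of up to 60 N) (contact force between rail and anything else above 80 N).
It fails at once if a bystander is moved by more than 30 mm (distance of any of onggi, press_plate, spatula, sieve, bin, pot, cup from where it was at the start of the episode above 0.03 m).
It also fails if it takes over 48 s, if anything falls off the work surface, if the arm or the gripper's body presses on something with over 40 N, if the wrist force passes 120 N, or if a joint passes its speed limit or range.

## Working session

There is one attempt and no reset: what is moved stays moved. The work goes in short steps, Python scripts to look and compute and a shell command to move; the robot and the scene stay as the last step left them, time stands still between calls to the robot, and variables do not carry over. Pictures are saved under pics/ and viewed, and the job is handed in when it is done.

```bash
ls; mkdir -p pics
python3 - <<'E'
from station import manip, imaging, workorder
import cv2
print(manip.sense())
for n in ("scene","top"):
    s=imaging.snapshot(n); cv2.imwrite(f"pics/{n}0.png",s["image"][:,:,::-1])
    print(n,s["vfov"],s["cx"],s["cy"],s["R"],s["t"])
E
```

```text
pics
{'t': 0.0, 'q': array([ 1.03751372e+00,  5.28479325e-01,  1.43392120e+00, -4.54778542e-05,
        1.18139393e+00, -1.78514972e-01]), 'qd': array([-6.25952946e-04,  1.32377677e-03,  7.71473135e-05,  1.70532318e-04,
       -1.27511044e-04, -1.68464755e-03]), 'tau': array([ 1.69903371e-03, -4.42356455e+01, -1.78022647e+01, -2.44709745e-04,
        8.54040845e-03, -1.23083171e-05]), 'tcp_pos': array([0.21674564, 0.58548197, 0.24931948]), 'tool_rot': array([ 1.76446424e-01,  9.84309630e-01, -1.03924118e-03, -3.63881944e-04]), 'force': array([-1.37181912,  0.14474046, -0.19606022]), 'ft_torque': array([-0.0221613 , -0.00619667, -0.02280192]), 'finger_gap': 0.9964045571745276}
scene 50.00905557959524 314.08607633822095 248.24054400636578 [[ 0.82124888  0.57037723  0.01483539]
 [ 0.4771625  -0.67231462 -0.56595848]
 [-0.31283578  0.47187166 -0.82430026]] [-0.44631318 -0.2455314   1.84368132]
top 52.9748213862586 324.1603761967218 242.3283792387085 [[-0.00344671 -0.9998678  -0.0158906 ]
 [-0.99154288  0.00547872 -0.1296638 ]
 [ 0.12973372  0.0153093  -0.99143068]] [0.01798381 0.53990319 1.19450391]
```

View pics/scene0.png

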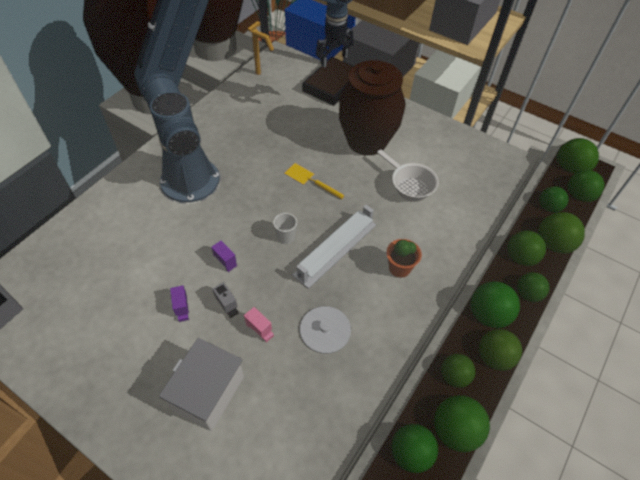

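View pics/top0.png

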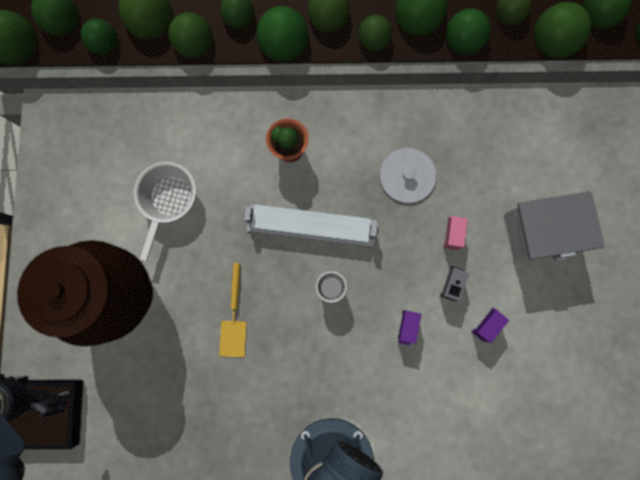

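The grey box with the black display at top-view pixel (455,284) fits timer_mid. The purple boxes at (409,328) and (491,325) and the pink one at (456,233) are look-alikes. I'll confirm this in an enlarged crop.

```bash
cat > h.py <<'E'
import numpy as np, cv2
from station import manip, imaging, workorder
def cloud(s):
    f=240/np.tan(np.radians(s["vfov"])/2); z=s["z_map"]
    v,u=np.mgrid[:480,:640]
    c=np.stack([(u-s["cx"])/f*z,(v-s["cy"])/f*z,z],-1)
    P=(c-s["t"])@s["R"]; P[z<=0]=np.nan
    return P
def crop(s,x0,x1,y0,y1,k,name):
    cv2.imwrite(f"pics/{name}.png",cv2.resize(s["image"][y0:y1,x0:x1,::-1],None,fx=k,fy=k,interpolation=cv2.INTER_CUBIC))
E
python3 - <<'E'
from h import *
s=imaging.snapshot("top"); P=cloud(s); np.save("P0.npy",P); 
crop(s,385,525,210,350,5,"c_timer"); crop(s,235,395,190,260,5,"c_rail")
s2=imaging.snapshot("scene"); np.save("P1.npy",cloud(s2)); crop(s2,150,290,230,350,5,"c_timer_s");crop(s2,280,400,190,300,5,"c_rail_s")
for n,(u,v) in dict(timer=(455,280),ledge=(430,260),rail=(311,225),pl=(251,218),pr=(373,232)).items(): print(n,P[v,u])
E
```

```text
timer [ 0.44107168 -0.3060798   0.06418706]
ledge [ 0.49657273 -0.25940542  0.00067515]
rail [0.58321798 0.04872892 0.04602901]
pl [0.60097485 0.20085745 0.0530887 ]
pr [ 0.56024013 -0.10614882  0.07261227]
```

View pics/c_timer.png

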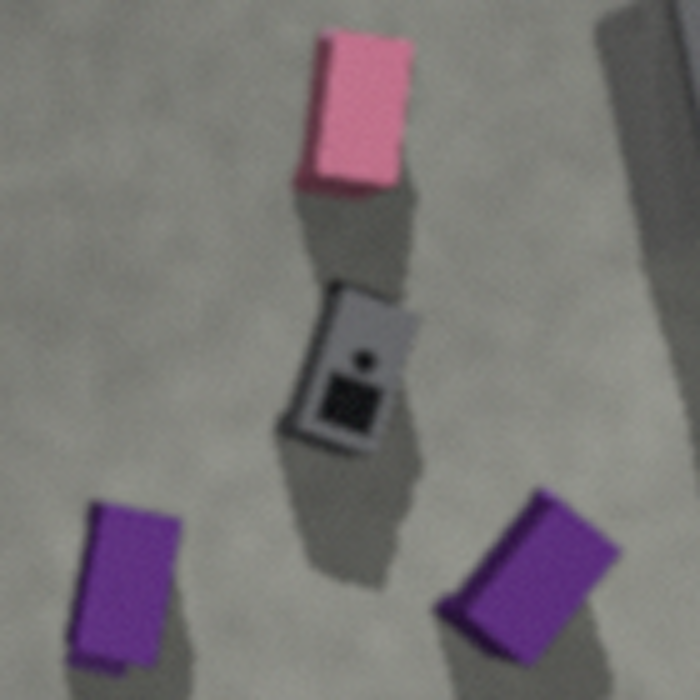

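View pics/c_rail.png

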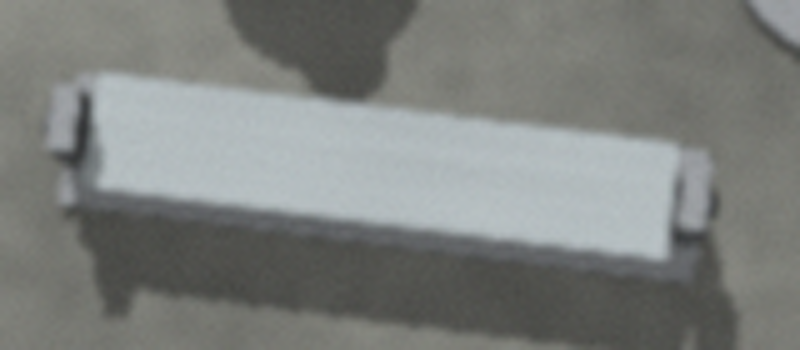

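View pics/c_timer_s.png

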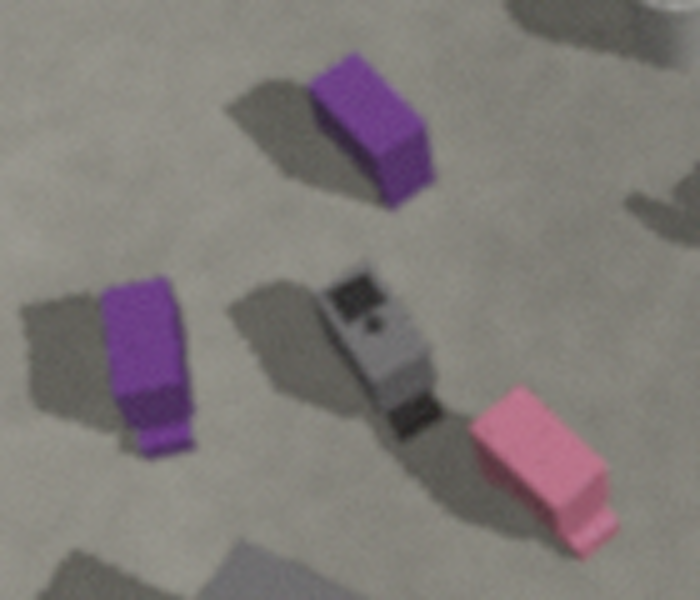

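The crop shows a grey box with a black display at full-image pixel ~(455,290), at the robot-side end, and a black clip at the far end. That matches the timer. Next I'll fit the poses of the timer and rail.

Run:
```python
from h import *
def rect(Q):
    (c,sz,a)=cv2.minAreaRect((Q[:,:2]*1000).astype(np.float32)); return c,sz,a
for nm in ("P0","P1"):
    P=np.load(nm+".npy")
    def sel(x0,x1,y0,y1,z0,z1):
        m=(P[...,0]>x0)&(P[...,0]<x1)&(P[...,1]>y0)&(P[...,1]<y1)&(P[...,2]>z0)&(P[...,2]<z1); return P[m]
    Q=sel(.39,.49,-.35,-.26,.058,.08); print(nm,"timer",len(Q),rect(Q),Q.mean(0)*1000)
    Q=sel(.5,.68,-.15,.25,.034,.064); 
    zz=np.histogram(Q[:,2],bins=np.arange(.034,.066,.002)); print(zz[0])
    med=np.median(Q[:,2]);Q=Q[abs(Q[:,2]-med)<.004]; print("bar",len(Q),rect(Q),Q.mean(0)*1000)
    A=np.c_[Q[:,:2],np.ones(len(Q))]; print(np.linalg.lstsq(A,Q[:,2],rcond=None)[0])
    Q=sel(.5,.68,-.15,.25,.067,.08); print("posts",len(Q))
    for s in (Q[Q[:,1]>.05],Q[Q[:,1]<.05]): print(s.mean(0)*1000,s.min(0)*1000,s.max(0)*1000)
    m=(P[...,0]>.3)&(P[...,0]<.35)&(abs(P[...,1])<.1); print("ledge z",np.nanmedian(P[m][:,2]))
# project crop corners at z
s=imaging.snapshot("top"); f=240/np.tan(np.radians(s["vfov"])/2); R,t=np.array(s["R"]),np.array(s["t"])
C=-R.T@t
def at(u,v,z):
    d=R.T@np.array([(u-s["cx"])/f,(v-s["cy"])/f,1]); return C+d*(z-C[2])/d[2]
for u,v in ((340,287),(418,315),(374,453),(300,430)): print(np.round(1000*at(385+u/5,210+v/5,.0665),1))
for u,v in ((97,72),(680,143),(668,260),(103,192)): print("bar",np.round(1000*at(235+u/5,190+v/5,.047),1))
for u,v in ((62,117),(696,190)): print("post",np.round(1000*at(235+u/5,190+v/5,.072),1))
```

```text
P0 timer 517 ((431.36358642578125, -309.4646301269531), (40.741127014160156, 74.23858642578125), 69.51850128173828) [ 431.28287993 -308.54365966   66.8558717 ]
[  4  11  68 284 722 871 619 166  36   9   7   4   1   4   3]
bar 2522 ((589.3991088867188, 49.13745880126953), (343.8114929199219, 60.84310531616211), 82.47682189941406) [588.81198843  49.08008874  44.72991623]
[-0.00335448  0.00021356  0.04669459]
posts 158
[609.46490278 205.94090794  72.14887537] [592.4096674  197.89312159  67.15161173] [626.09338457 215.26345973  78.92969604]
[ 568.17538744 -108.30256695   72.42276492] [ 552.70096379 -116.66667702   67.02580567] [ 585.63755184 -101.00103946   78.03228997]
ledge z 0.0005314068606732193
P1 timer 317 ((436.46697998046875, -309.6600646972656), (41.11298751831055, 76.87537384033203), 69.81529235839844) [ 438.09516681 -310.90602079   66.15102348]
[ 10  31  82 218 349 359 260 133  53  21  11   8   7  13   4]
bar 1191 ((594.3084106445312, 43.366546630859375), (333.9870910644531, 63.32897186279297), 82.26859283447266) [595.11595544  44.89229213  44.41752241]
[ 0.00393369 -0.00184916  0.04215953]
posts 91
[617.16330783 205.42922742  71.25717102] [599.39265138 195.15697972  67.11841151] [633.24162669 213.68905016  75.93762766]
[ 573.5081637  -109.13988705   71.02515386] [ 556.80824323 -116.90875786   67.01765777] [ 590.1434062  -100.7162459    77.36183965]
ledge z 3.673906191473198e-05
[ 471.9 -301.8   66.5]
[ 458.  -339.4   66.5]
[ 390.8 -315.2   66.5]
[ 402.  -279.7   66.5]
bar [637.4 193.7  47. ]
bar [ 598.6 -103.9   47. ]
bar [538.7 -96.9  47. ]
bar [575.2 189.7  47. ]
post [609.2 206.9  72. ]
post [ 570.4 -109.3   72. ]
```

```bash
cat >> h.py <<'E'
from scipy.spatial.transform import Rotation as Ro
def dp(target, cmd=None):
    s=manip.sense(); R=Ro.from_quat(s["tool_rot"]).as_matrix()
    p=s["tcp_pos"] if cmd is None else np.array(cmd)
    return np.round(R.T@(np.array(target)-p)*100,2)
def st():
    s=manip.sense(); R=Ro.from_quat(s["tool_rot"]).as_matrix()
    print("t",round(s["t"],2),"tcp",np.round(s["tcp_pos"]*1000,1),"xhead",round(float(np.arctan2(R[1,0],R[0,0])),4),"tilt",np.round(R[:2,2],4),"F",np.round(s["force"],1),"T",np.round(s["ft_torque"],2),"gap",round(float(s["finger_gap"])*85.4,1))
E
python3 - <<'E'
from h import *
st()
P=np.load("P0.npy"); m=(P[...,2]>.3)&(P[...,0]>.2)&(P[...,1]>.2)&(P[...,0]<.7); print("jar",P[m].mean(0),m.sum())
for T in ([.217,.586,.40],[.45,.15,.40],[.4214,-.305,.25],[.4214,-.305,.12],[.4214,-.305,.048]): print(T,dp(T))
E
```

```text
t 0.25 tcp [216.9 585.8 249.9] xhead 2.7868 tilt [-0.0005 -0.0009] F [ 0. -0.  1.] T [-0.04 -0.02  0.01] gap 85.5
jar [0.35840232 0.53158372 0.33673919] 5542
[0.217, 0.586, 0.4] [ 0.000e+00  1.000e-02 -1.501e+01]
[0.45, 0.15, 0.4] [-36.99 -32.78 -14.99]
[0.4214, -0.305, 0.25] [-5.012e+01 -7.643e+01  6.000e-02]
[0.4214, -0.305, 0.12] [-50.12 -76.42  13.06]
[0.4214, -0.305, 0.048] [-50.12 -76.41  20.26]
```

```bash
python3 -m creep '{"claw":[8.5,8.5,8.5,8.5,8.5,8.5,8.5,8.5,8.5,8.5,8.5,8.5],"dp":[[0,0,-17],[0,0,-17],[0,0,-17],[0,0,-17],[-37,-33,-17],[-37,-33,-17],[-37,-33,-17],[-37,-33,-17],[-37,-33,-17],[-37,-33,-17],[-37,-33,-17],[-37,-33,-17]],"roll":[0,0,0,0,0,0,0,0,0,0,0,0]}' 20
python3 -c "
from h import *
st()
for T in ([.45,.15,.40],[.4214,-.305,.25],[.4214,-.305,.12],[.4214,-.305,.048]): print(T,dp(T))"
```

```text
t: 1.45
tcp_pos: [0.4049, 0.2309, 0.4205]
tool_rot: [0.176, 0.984, 0.0, 0.0]
force: [0.8, -0.1, 0.6]
finger_gap: 0.996
t 1.45 tcp [404.9 230.9 420.5] xhead 2.7871 tilt [0.0005 0.0002] F [ 0.8 -0.1  0.6] T [0.07 0.03 0.03] gap 85.0
[0.45, 0.15, 0.4] [-7.04 -6.02  2.05]
[0.4214, -0.305, 0.25] [-20.15 -49.69  17.04]
[0.4214, -0.305, 0.12] [-20.14 -49.69  30.04]
[0.4214, -0.305, 0.048] [-20.14 -49.69  37.24]
```

```bash
python3 -m creep '{"claw":[8.5,8.5,8.5,8.5,8.5,8.5,8.5,8.5,8.5,8.5,8.5,8.5],"dp":[[-20.1,-49.7,27],[-20.1,-49.7,27],[-20.1,-49.7,27],[-20.1,-49.7,27],[-20.1,-49.7,27],[-20.1,-49.7,27],[-20.1,-49.7,27],[-20.1,-49.7,27],[-20.1,-49.7,27],[-20.1,-49.7,27],[-20.1,-49.7,27],[-20.1,-49.7,27]],"roll":[0,0,0,0,0,0,0,0,0,0,0,0]}'
python3 -c "
from h import *
st()
print(dp([.4214,-.305,.12]),dp([.4214,-.305,.048]))"
```

```text
t: 2.65
tcp_pos: [0.4201, -0.305, 0.1495]
tool_rot: [0.177, 0.984, -0.0, 0.0]
force: [0.8, 0.2, 0.8]
finger_gap: 0.995
t 2.65 tcp [ 420.1 -305.   149.5] xhead 2.7862 tilt [ 0.0003 -0.0001] F [0.8 0.2 0.8] T [-0.02 -0.03 -0.  ] gap 84.9
[-0.12  0.04  2.95] [-0.12  0.04 10.15]
```

```bash
python3 -c "
from h import *
s=imaging.snapshot('scene'); crop(s,150,310,210,350,5,'a1')
s=imaging.snapshot('top'); crop(s,385,525,220,350,5,'a2')
"
```

```text
(no output)
```

View pics/a1.png

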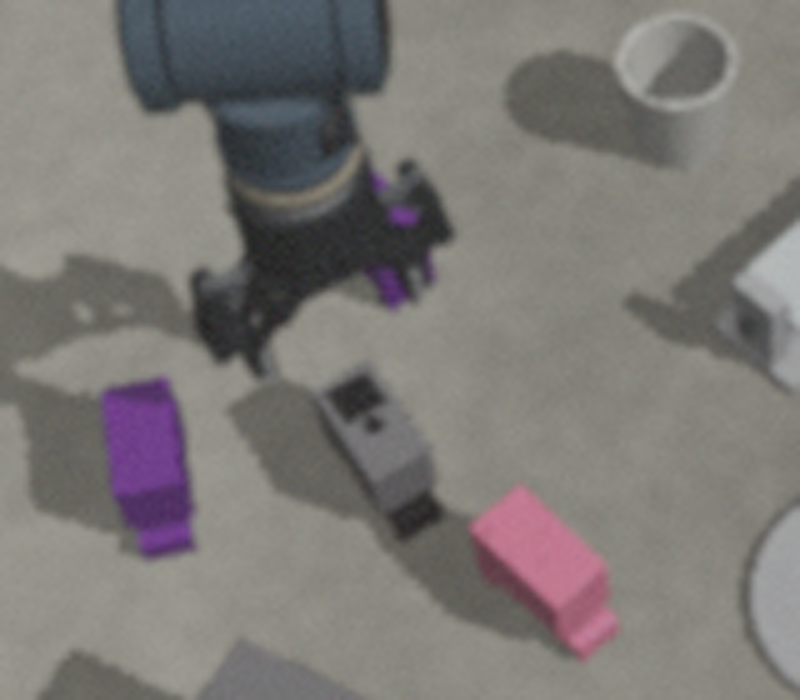

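```bash
python3 -m creep '{"claw":[8.5,8.5,8.5,8.5,3,3,3,3,3,3,3,3],"dp":[[-0.1,0,4],[-0.1,0,8],[-0.1,0,10],[-0.1,0,10],[-0.1,0,10],[-0.1,0,10],[-0.1,0,10],[-0.1,0,10],[-0.1,0,10],[-0.1,0,10],[-0.1,0,10],[-0.1,0,10]],"roll":[0,0,0,0,0,0,0,0,0,0,0,0]}' 25
python3 -c "
from h import *
st()"
```

```text
t: 3.95
tcp_pos: [0.4221, -0.304, 0.052]
tool_rot: [0.176, 0.984, -0.001, 0.001]
force: [0.1, 0.2, 6.6]
finger_gap: 0.465
t 3.95 tcp [ 422.1 -304.    52. ] xhead 2.7869 tilt [ 0.0023 -0.0023] F [0.1 0.2 6.6] T [ 0.22 -0.11  0.08] gap 39.7
```

```bash
python3 -m creep '{"claw":[3,3,3,3,3],"dp":[[0,0,-1],[0,0,-3],[0,0,-8],[0,0,-13],[0,0,-13]],"roll":[0,0,0,0,0]}'
python3 -c "
from h import *
st()
print(dp([.5152,.0583,.17]))
s=imaging.snapshot('scene'); crop(s,150,310,190,330,5,'b1')
s=imaging.snapshot('top'); crop(s,385,525,220,350,5,'b2')
"
```

```text
t: 4.45
tcp_pos: [0.4241, -0.3062, 0.187]
tool_rot: [0.176, 0.984, -0.004, 0.006]
force: [-0.0, -0.6, -1.7]
finger_gap: 0.463
t 4.45 tcp [ 424.1 -306.2  187. ] xhead 2.7871 tilt [ 0.0095 -0.0106] F [-0.  -0.6 -1.7] T [-0.03 -0.01  0.02] gap 39.5
[ 4.13 37.36  1.4 ]
```

View pics/b1.png

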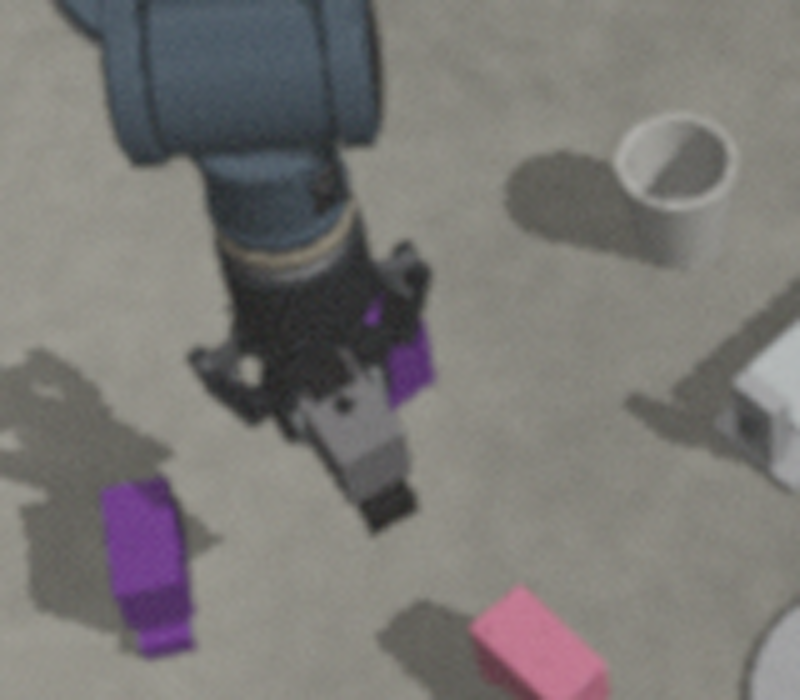

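View pics/b2.png

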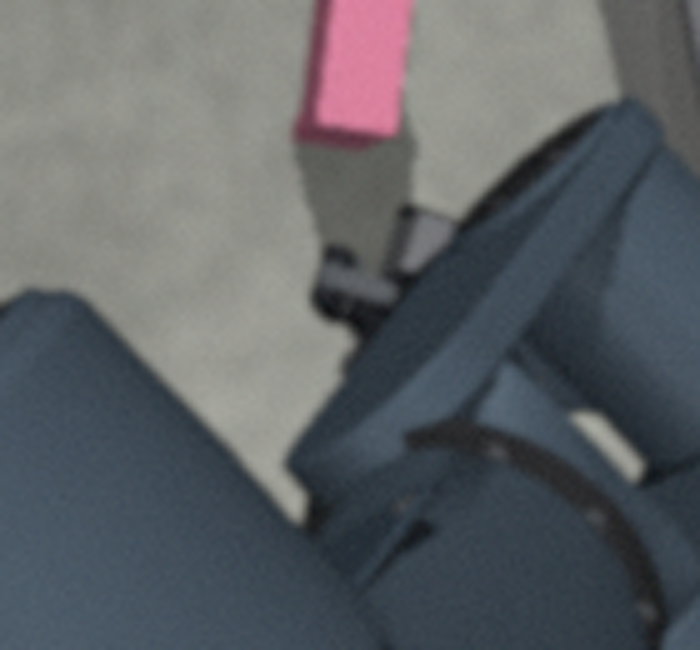

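```bash
python3 -m creep '{"claw":[3,3,3,3,3,3,3,3,3,3,3],"dp":[[1,9,1.4],[1,9,1.4],[2,18,1.4],[2,18,1.4],[4.1,28,1.4],[4.1,33,1.4],[4.1,37.4,1.4],[4.1,37.4,1.4],[4.1,37.4,1.4],[4.1,37.4,1.4],[4.1,37.4,1.4]],"roll":[0,0,0,-0.07,-0.14,-0.2,-0.224,-0.224,-0.224,-0.224,-0.224]}'
python3 -c "
from h import *
st()
s=imaging.snapshot('scene'); crop(s,220,380,170,310,5,'d1'); np.save('Pd.npy',cloud(s)); print(dp([.5152,.0583,.17]))
"
```

```text
t: 5.65
tcp_pos: [0.5113, 0.061, 0.1651]
tool_rot: [0.066, 0.998, -0.0, -0.002]
force: [-0.5, -0.6, -1.4]
finger_gap: 0.465
t 5.65 tcp [511.3  61.  165.1] xhead 3.0103 tilt [-0.0038 -0.0001] F [-0.5 -0.6 -1.4] T [-0.01 -0.01 -0.01] gap 39.7
[-0.38 -0.17 -0.46]
```

View pics/d1.png

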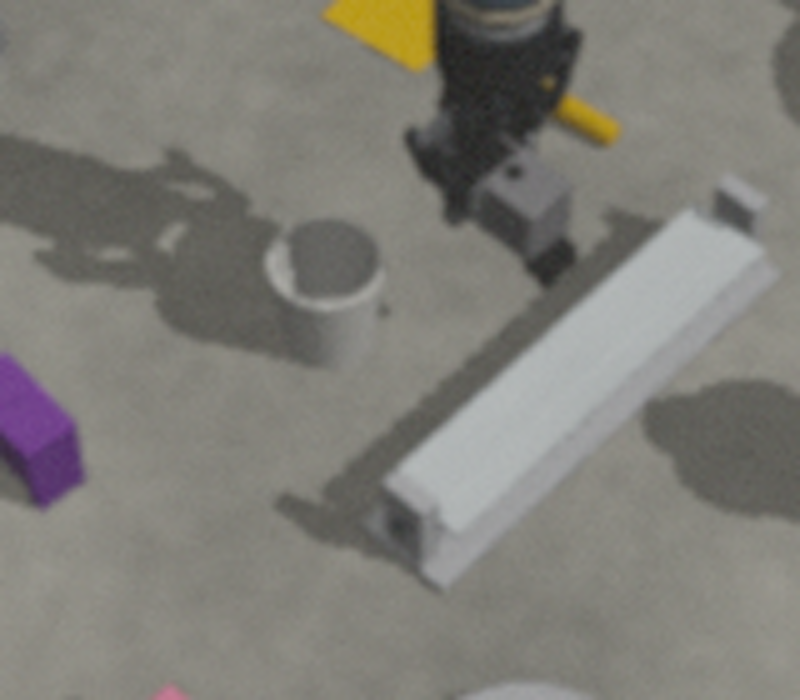

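```bash
python3 -c "
from h import *
P=np.load('Pd.npy')
R0=np.array([591.5,48.3,0]);ya=-.1307
X=np.array([np.cos(ya),np.sin(ya),0]);Y=np.array([-np.sin(ya),np.cos(ya),0])
tcp=manip.sense()['tcp_pos']*1000
u0,u1,v0,v1=312,336,200,228
for v in range(v0,v1,2):
  print(v,[ '%d,%d,%d'%(d@X,d@Y,d[2]) if np.linalg.norm(d)<90 else '-' for u in range(u0,u1,2) for d in [P[v,u]*1000-tcp]])
print((tcp-R0)@X,(tcp-R0)@Y)
"
```

```text
200 ['-4,-21,33', '8,-26,49', '15,-25,53', '19,-21,53', '2,7,14', '7,10,15', '12,15,15', '13,22,10', '-', '-', '-', '-']
202 ['0,-25,31', '9,-27,41', '13,-23,41', '4,-3,15', '6,3,11', '10,7,11', '17,8,16', '20,14,13', '24,19,11', '-', '-', '-']
204 ['8,-35,38', '13,-31,39', '14,-23,32', '9,-8,15', '13,-5,15', '15,2,9', '23,2,16', '29,4,19', '31,10,16', '34,17,12', '-', '-']
206 ['14,-41,39', '12,-30,28', '16,-25,26', '14,-14,14', '16,-7,10', '24,-8,17', '26,0,12', '30,3,12', '36,6,14', '41,9,15', '43,16,11', '47,21,10']
208 ['14,-41,29', '10,-28,14', '14,-23,14', '18,-19,13', '25,-17,17', '26,-9,10', '31,-6,13', '38,-5,17', '39,2,11', '44,5,12', '50,8,14', '51,16,8']
210 ['8,-34,8', '10,-28,4', '10,-18,-3', '19,-19,4', '25,-17,8', '32,-16,13', '36,-11,11', '41,-8,13', '44,-2,10', '49,0,12', '51,7,7', '51,17,-1']
212 ['6,-32,-4', '8,-25,-8', '10,-19,-12', '19,-19,-5', '27,-19,1', '34,-18,7', '41,-17,12', '46,-14,13', '47,-6,6', '50,0,4', '50,8,-4', '50,19,-13']
214 ['-8,-14,-43', '0,-16,-33', '8,-16,-27', '19,-19,-14', '28,-20,-6', '33,-16,-5', '41,-17,3', '48,-17,8', '49,-7,0', '51,-1,-3', '51,8,-13', '51,18,-22']
216 ['-', '-', '-', '17,-17,-28', '26,-18,-19', '38,-23,-4', '44,-20,-1', '49,-17,0', '50,-8,-7', '51,0,-15', '51,9,-23', '-']
218 ['-', '-', '-', '-', '28,-20,-25', '35,-19,-20', '41,-16,-18', '49,-16,-11', '53,-11,-13', '51,0,-24', '51,9,-33', '54,16,-37']
220 ['-', '-', '-', '-', '-', '-', '43,-18,-24', '51,-18,-17', '52,-9,-25', '54,-2,-30', '56,5,-35', '61,8,-33']
222 ['-', '-', '-', '-', '-', '-', '-', '49,-15,-31', '53,-10,-33', '58,-7,-31', '60,0,-36', '62,7,-42']
224 ['-', '-', '-', '-', '-', '-', '-', '48,-14,-44', '58,-16,-32', '61,-9,-37', '59,2,-50', '-']
226 ['-', '-', '-', '-', '-', '-', '-', '-', '59,-17,-41', '61,-10,-46', '-', '-']
-80.80047810741418 1.6787852324228458
```

```bash
cat >> h.py <<'E'
R0=np.array([591.5,48.3,0]);ya=-.1307
def rail():
    st(); s=manip.sense(); d=s['tcp_pos']*1000-R0
    print("rail x %.1f y %.1f z %.1f  Fx %.1f Fz %.1f"%(d[0]*np.cos(ya)+d[1]*np.sin(ya),-d[0]*np.sin(ya)+d[1]*np.cos(ya),d[2],s['force'][0],s['force'][2]))
E
python3 -m creep '{"claw":[3,3,3,3,3],"dp":[[-0.6,0,3],[-0.6,0,5],[-0.6,0,6],[-0.6,0,6],[-0.6,0,6]],"roll":[0,0,0,0,0]}'
python3 -c "
from h import *
rail()"
python3 -m creep '{"claw":[3,3],"dp":[[0,0,0.2],[0,0,0.2]],"roll":[0,0]}'
python3 -c "
from h import *
rail()"
python3 -m creep '{"claw":[3,3],"dp":[[0,0,0.2],[0,0,0.2]],"roll":[0,0]}'
python3 -c "
from h import *
rail()"
```

```text
t: 6.2
tcp_pos: [0.5188, 0.0601, 0.1067]
tool_rot: [0.066, 0.998, -0.0, 0.0]
force: [-0.7, 0.1, -2.7]
finger_gap: 0.465
t 6.2 tcp [518.8  60.1 106.7] xhead 3.0094 tilt [ 0.0001 -0.    ] F [-0.7  0.1 -2.7] T [ 0.02  0.06 -0.03] gap 39.7
rail x -73.6 y 2.2 z 106.7  Fx -0.7 Fz -2.7
t: 6.4
tcp_pos: [0.5191, 0.0608, 0.1051]
tool_rot: [0.065, 0.998, -0.0, 0.001]
force: [-0.6, -0.2, -1.5]
finger_gap: 0.466
t 6.4 tcp [519.1  60.8 105.1] xhead 3.0107 tilt [ 0.0015 -0.0002] F [-0.6 -0.2 -1.5] T [ 0.07  0.08 -0.02] gap 39.8
rail x -73.4 y 2.9 z 105.1  Fx -0.6 Fz -1.5
t: 6.6
tcp_pos: [0.5187, 0.061, 0.1026]
tool_rot: [0.065, 0.998, -0.0, 0.0]
force: [-0.0, -0.4, -2.1]
finger_gap: 0.461
t 6.6 tcp [518.7  61.  102.6] xhead 3.011 tilt [ 0.0003 -0.    ] F [-0.  -0.4 -2.1] T [0.02 0.09 0.02] gap 39.3
rail x -73.8 y 3.1 z 102.6  Fx -0.0 Fz -2.1
```

```bash
for i in 1 2 3; do :; done
python3 -m creep '{"claw":[3,3],"dp":[[0,0,0.2],[0,0,0.2]],"roll":[0,0]}' >/dev/null
python3 -c "
from h import *
rail()"
python3 -m creep '{"claw":[3,3],"dp":[[0,0,0.2],[0,0,0.2]],"roll":[0,0]}' >/dev/null
python3 -c "
from h import *
rail()"
python3 -m creep '{"claw":[3,3],"dp":[[0,0,0.2],[0,0,0.2]],"roll":[0,0]}' >/dev/null
python3 -c "
from h import *
rail()"
```

```text
t 6.8 tcp [518.6  60.9 100.3] xhead 3.0109 tilt [-0.0003  0.    ] F [ 0.4 -0.5 -2.3] T [ 0.02 -0.01 -0.04] gap 39.6
rail x -74.0 y 3.0 z 100.3  Fx 0.4 Fz -2.3
t 7.0 tcp [518.5  60.9  98.1] xhead 3.0108 tilt [-0.0006  0.0001] F [-1.5  0.  -1.9] T [ 0.03  0.07 -0.03] gap 39.6
rail x -74.0 y 3.0 z 98.1  Fx -1.5 Fz -1.9
t 7.2 tcp [518.8  60.9  96.5] xhead 3.0108 tilt [0.0002 0.    ] F [-0.8 -0.4  0.5] T [ 0.07 -0.01 -0.02] gap 40.0
rail x -73.8 y 3.0 z 96.5  Fx -0.8 Fz 0.5
```

```bash
python3 -m creep '{"claw":[3,3,3],"dp":[[0.2,0,0.2],[0.4,0,0.4],[0.4,0,0.4]],"roll":[0,0,0]}' >/dev/null
python3 -c "
from h import *
rail()"
python3 -m creep '{"claw":[3,3,3],"dp":[[0.2,0,0.25],[0.3,0,0.4],[0.3,0,0.4]],"roll":[0,0,0]}' >/dev/null
python3 -c "
from h import *
rail()
s=imaging.snapshot('scene'); crop(s,250,370,170,290,5,'e1'); np.save('Pe.npy',cloud(s))
"
```

```text
t 7.5 tcp [515.7  60.9  93. ] xhead 3.0107 tilt [ 0.003  -0.0008] F [-0.2 -1.8  4.3] T [-0.45 -0.29 -0.14] gap 39.6
rail x -76.8 y 2.6 z 93.0  Fx -0.2 Fz 4.3
t 7.8 tcp [512.3  61.4  88.7] xhead 3.0106 tilt [ 0.0016 -0.0005] F [-0.9 -2.6  5.3] T [-0.58 -0.33 -0.14] gap 39.5
rail x -80.2 y 2.7 z 88.7  Fx -0.9 Fz 5.3
```

View pics/e1.png

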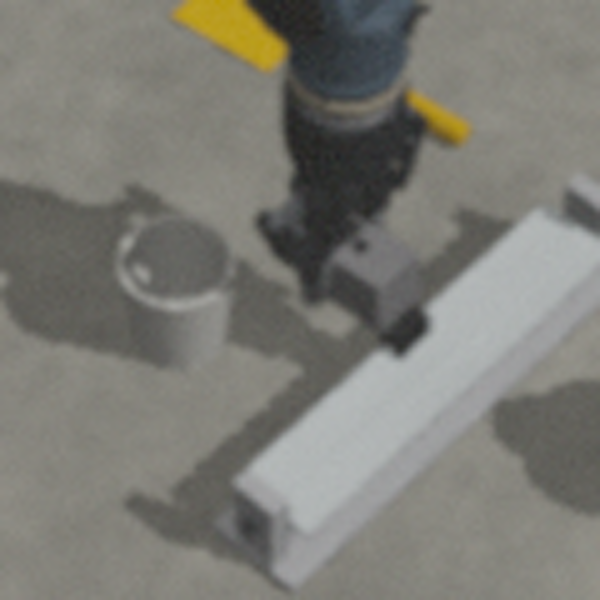

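```bash
python3 -m creep '{"claw":[3,3,3,3],"dp":[[0.15,0,0.2],[0.3,0,0.4],[0.4,0,0.6],[0.4,0,0.6]],"roll":[0,0,0,0]}' >/dev/null
python3 -c "
from h import *
rail()"
python3 -m creep '{"claw":[3,3,3,3],"dp":[[0.1,0,0.2],[0.2,0,0.4],[0.3,0,0.6],[0.3,0,0.6]],"roll":[0,0,0,0]}' >/dev/null
python3 -c "
from h import *
rail()"
python3 -m creep '{"claw":[3,3,3,3],"dp":[[0.1,0,0.2],[0.2,0,0.4],[0.3,0,0.6],[0.3,0,0.6]],"roll":[0,0,0,0]}' >/dev/null
python3 -c "
from h import *
rail()
s=imaging.snapshot('scene'); crop(s,250,370,170,290,5,'e2'); np.save('Pe.npy',cloud(s))
"
```

```text
t 8.25 tcp [507.6  62.2  82.2] xhead 3.0107 tilt [-0.0005 -0.0001] F [-0.4 -3.8  4.4] T [-0.64 -0.33 -0.18] gap 39.8
rail x -85.0 y 2.9 z 82.2  Fx -0.4 Fz 4.4
t 8.65 tcp [504.2  62.7  76.2] xhead 3.0107 tilt [-0.0013  0.0001] F [-1.  -3.   4.7] T [-0.68 -0.31 -0.2 ] gap 39.6
rail x -88.4 y 2.9 z 76.2  Fx -1.0 Fz 4.7
t 9.05 tcp [501.2  63.1  70.2] xhead 3.0106 tilt [-0.0014  0.0002] F [-1.3 -2.9  5.6] T [-0.67 -0.23 -0.2 ] gap 39.5
rail x -91.5 y 2.9 z 70.2  Fx -1.3 Fz 5.6
```

View pics/e2.png

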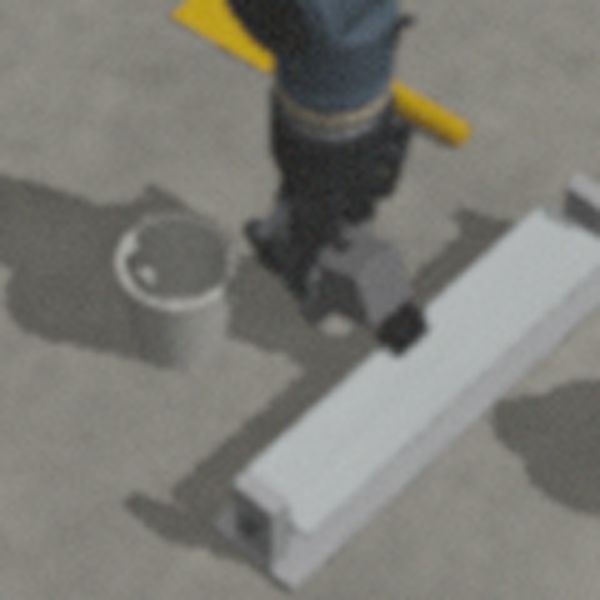

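```bash
python3 -m creep '{"claw":[3,3,3,3,3,3],"dp":[[0,0,-1],[0,0,-2.5],[-2.2,0,-3],[-4.4,0,-3],[-4.4,0,-3],[-4.4,0,-3]],"roll":[0,0,0,0,0,0]}' >/dev/null
python3 -c "
from h import *
rail()
s=imaging.snapshot('scene'); crop(s,250,370,170,290,5,'f1'); np.save('Pf.npy',cloud(s)); s=imaging.snapshot('top'); np.save('Pft.npy',cloud(s));crop(s,270,370,170,270,5,'f2');
tcp=manip.sense()['tcp_pos']*1000
X=np.array([np.cos(ya),np.sin(ya),0]);Y=np.array([-np.sin(ya),np.cos(ya),0])
for nm in ('Pf','Pft'):
  D=np.load(nm+'.npy')*1000-tcp; Q=np.c_[(D@X).ravel(),(D@Y).ravel(),D[...,2].ravel()]
  Q=Q[(abs(Q[:,1])<14)&(Q[:,0]>12)&(Q[:,0]<85)&(Q[:,2]>-35)&(Q[:,2]<60)]
  for a in range(12,84,4):
    q=Q[(Q[:,0]>=a)&(Q[:,0]<a+4)]
    if len(q): print(nm,a,len(q),np.round(np.percentile(q[:,2],[0,25,50,75,100])))
"
```

```text
t 9.7 tcp [544.5  57.8 100.1] xhead 3.0112 tilt [-0.0027  0.0007] F [-0.1 -0.1 -2.6] T [0.03 0.01 0.03] gap 39.5
rail x -47.9 y 3.3 z 100.1  Fx -0.1 Fz -2.6
Pf 12 11 [19. 21. 22. 24. 58.]
Pf 16 6 [18. 19. 20. 23. 26.]
Pf 20 9 [20. 22. 24. 25. 53.]
Pf 24 7 [19. 23. 25. 26. 31.]
Pf 28 6 [24. 25. 27. 28. 31.]
Pf 32 10 [24. 27. 30. 31. 35.]
Pf 36 7 [27. 28. 29. 31. 34.]
Pf 40 7 [29. 31. 34. 35. 35.]
Pf 44 16 [19. 28. 32. 34. 37.]
Pf 48 21 [ 4. 17. 22. 26. 32.]
Pf 52 22 [ 0.  6. 12. 16. 22.]
Pf 56 22 [-21.  -4.   0.   4.  15.]
Pf 60 16 [-25. -12.  -8.  -4.  -2.]
Pf 64 5 [-15. -14. -11. -10.  -9.]
Pf 68 11 [-13. -10.  -9.  -7.  -6.]
Pf 72 17 [-25. -17. -13.  -8.  -5.]
Pf 76 18 [-30. -22. -19. -15. -10.]
```

View pics/f1.png

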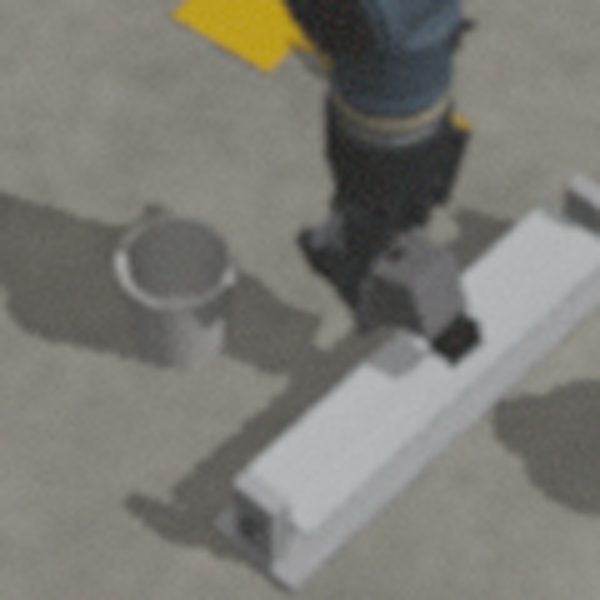

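View pics/f2.png

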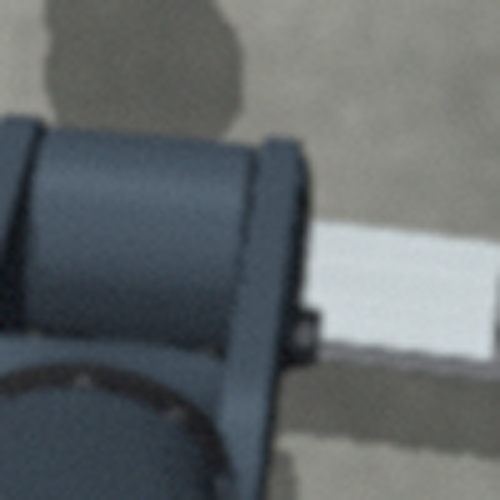

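```bash
python3 -m creep '{"claw":[3,3,3,3],"dp":[[0,0,1],[0,0,1.95],[0,0,1.95],[0,0,1.95]],"roll":[0,0,0,0]}' >/dev/null
python3 -c "
from h import *
rail()"
python3 -m creep '{"claw":[3,3,3,3],"dp":[[-0.3,0,0],[-0.6,0,0],[-0.9,0,0],[-0.9,0,0]],"roll":[0,0,0,0]}' >/dev/null
python3 -c "
from h import *
rail()"
python3 -m creep '{"claw":[3,3,3],"dp":[[-0.2,0,0],[-0.4,0,0],[-0.4,0,0]],"roll":[0,0,0]}' >/dev/null
python3 -c "
from h import *
rail()"
```

```text
t 10.2 tcp [544.8  57.4  80.2] xhead 3.0107 tilt [-0.0019  0.0002] F [ 0.5 -0.3 -2.9] T [-0.03  0.03 -0.01] gap 39.8
rail x -47.5 y 3.0 z 80.2  Fx 0.5 Fz -2.9
t 10.6 tcp [555.4  56.   81.3] xhead 3.0107 tilt [ 0.0017 -0.0002] F [ 0.3 -0.6 -1.8] T [-0.02  0.06 -0.04] gap 39.8
rail x -36.7 y 2.9 z 81.3  Fx 0.3 Fz -1.8
t 10.9 tcp [557.6  55.8  80.7] xhead 3.0108 tilt [-0.0019  0.0002] F [-1.7  0.3 -2.1] T [ 0.05  0.25 -0.02] gap 39.6
rail x -34.5 y 3.0 z 80.7  Fx -1.7 Fz -2.1
```

```bash
python3 -m creep '{"claw":[3,3,3],"dp":[[-0.1,0,0],[-0.2,0,0],[-0.2,0,0]],"roll":[0,0,0]}' >/dev/null
python3 -c "
from h import *
rail()"
python3 -m creep '{"claw":[3,3,3],"dp":[[-0.1,0,0],[-0.2,0,0],[-0.2,0,0]],"roll":[0,0,0]}' >/dev/null
python3 -c "
from h import *
rail()"
```

```text
t 11.2 tcp [558.1  55.7  80.4] xhead 3.011 tilt [-0.0051  0.0005] F [-4.6  1.6 -1. ] T [ 0.12  1.14 -0.02] gap 39.4
rail x -34.0 y 3.0 z 80.4  Fx -4.6 Fz -1.0
t 11.5 tcp [558.5  55.7  80.1] xhead 3.0111 tilt [-0.0088  0.0009] F [-7.7  0.5 -0.4] T [0.13 1.41 0.03] gap 40.0
rail x -33.7 y 3.0 z 80.1  Fx -7.7 Fz -0.4
```

```bash
python3 -m creep '{"claw":[3,3,3,3,3,3,3],"dp":[[0.6,0,0],[0.6,0,0.3],[0.6,0,0.3],[0.3,0,0.3],[0,0,0.3],[-0.2,0,0.3],[-0.2,0,0.3]],"roll":[0,0,0,0,0,0,0]}' >/dev/null
python3 -c "
from h import *
rail()"
```

```text
t 12.2 tcp [564.2  54.9  77.8] xhead 3.0108 tilt [-0.0009  0.0001] F [-2.   0.3 -2.3] T [0.03 0.31 0.01] gap 39.6
rail x -28.0 y 2.9 z 77.8  Fx -2.0 Fz -2.3
```

```bash
python3 -m creep '{"claw":[3,3,3],"dp":[[-0.1,0,0],[-0.1,0,0],[-0.1,0,0]],"roll":[0,0,0]}' >/dev/null
python3 -c "
from h import *
rail()"
python3 -m creep '{"claw":[3,3,3],"dp":[[-0.1,0,0],[-0.2,0,0],[-0.2,0,0]],"roll":[0,0,0]}' >/dev/null
python3 -c "
from h import *
rail()
s=imaging.snapshot('scene'); crop(s,250,370,170,290,5,'g1'); np.save('Pg.npy',cloud(s))"
```

```text
t 12.5 tcp [564.4  54.9  77.7] xhead 3.011 tilt [-0.002   0.0002] F [-3.5 -0.6 -2.5] T [ 0.03  0.63 -0.02] gap 39.2
rail x -27.8 y 3.0 z 77.7  Fx -3.5 Fz -2.5
t 12.8 tcp [564.8  54.8  77.4] xhead 3.011 tilt [-0.006   0.0006] F [-5.8  0.6 -0.1] T [0.08 1.15 0.02] gap 39.6
rail x -27.4 y 3.0 z 77.4  Fx -5.8 Fz -0.1
```

View pics/g1.png

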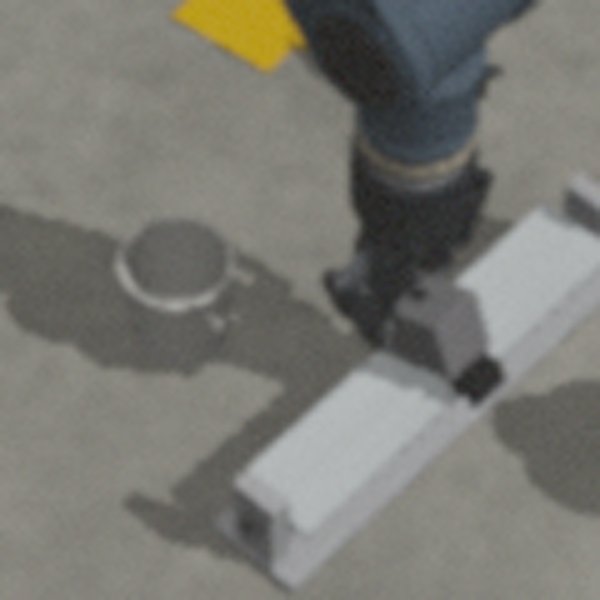

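```bash
python3 -m creep '{"claw":[3,3,3],"dp":[[0.15,0,-0.1],[0.15,0,-0.1],[0.15,0,-0.1]],"roll":[0,0,0]}' >/dev/null
python3 -c "
from h import *
rail()"
python3 -m creep '{"claw":[3,3,3],"dp":[[0,0,-0.1],[0,0,-0.2],[0,0,-0.2]],"roll":[0,0,0]}' >/dev/null
python3 -c "
from h import *
rail()"
```

```text
t 13.15 tcp [564.4  54.9  78.3] xhead 3.0108 tilt [-0.0034  0.0004] F [-5.5  0.4 -5.5] T [0.12 1.01 0.  ] gap 39.5
rail x -27.8 y 3.0 z 78.3  Fx -5.5 Fz -5.5
t 13.45 tcp [564.1  54.9  79.4] xhead 3.0107 tilt [-0.0044  0.0005] F [ -3.8   1.  -15.4] T [0.14 0.95 0.02] gap 39.8
rail x -28.1 y 3.0 z 79.4  Fx -3.8 Fz -15.4
```

```bash
python3 -m creep '{"claw":[3,3,3],"dp":[[0,0,0.15],[-0.1,0,0.15],[-0.2,0,0.15]],"roll":[0,0,0]}' 20 >/dev/null
python3 -c "
from h import *
rail()"
python3 -m creep '{"claw":[3,3,3],"dp":[[-0.1,0,0],[-0.2,0,0],[-0.2,0,0]],"roll":[0,0,0]}' >/dev/null
python3 -c "
from h import *
rail()"
```

```text
t 13.75 tcp [565.   54.8  79.2] xhead 3.011 tilt [-0.0067  0.0006] F [-8.2  1.1 -7.1] T [0.13 1.58 0.01] gap 39.3
rail x -27.2 y 3.0 z 79.2  Fx -8.2 Fz -7.1
t 14.05 tcp [567.5  54.4  79.2] xhead 3.011 tilt [-0.0053  0.0005] F [-7.1  0.9 -7.1] T [ 0.13  1.57 -0.01] gap 39.9
rail x -24.6 y 3.0 z 79.2  Fx -7.1 Fz -7.1
```

```bash
python3 -m creep '{"claw":[3,3,3],"dp":[[-0.1,0,0.05],[-0.2,0,0.1],[-0.2,0,0.1]],"roll":[0,0,0]}' >/dev/null
python3 -c "
from h import *
rail()"
python3 -m creep '{"claw":[3,3,3],"dp":[[-0.1,0,0.05],[-0.2,0,0.05],[-0.2,0,0.05]],"roll":[0,0,0]}' >/dev/null
python3 -c "
from h import *
rail()
s=imaging.snapshot('scene'); crop(s,250,370,170,290,5,'i1'); np.save('Pg.npy',cloud(s))
tcp=manip.sense()['tcp_pos']*1000
X=np.array([np.cos(ya),np.sin(ya),0]);Y=np.array([-np.sin(ya),np.cos(ya),0])
D=np.load('Pg.npy')*1000-tcp; Q=np.c_[(D@X).ravel(),(D@Y).ravel(),D[...,2].ravel()]
Q=Q[(abs(Q[:,1])<14)&(Q[:,0]>12)&(Q[:,0]<85)&(Q[:,2]>-32)&(Q[:,2]<60)]
for a in range(12,84,4):
    q=Q[(Q[:,0]>=a)&(Q[:,0]<a+4)]
    if len(q): print(a,len(q),np.round(np.percentile(q[:,2],[0,25,50,75,100])))
"
```

```text
t 14.35 tcp [570.4  54.   78.9] xhead 3.0109 tilt [-0.0032  0.0002] F [-7.5  0.7 -4.4] T [ 0.14  1.49 -0.04] gap 39.5
rail x -21.7 y 2.9 z 78.9  Fx -7.5 Fz -4.4
t 14.65 tcp [572.4  53.8  78.6] xhead 3.0109 tilt [-0.0031  0.0002] F [-7.   0.  -2.6] T [0.12 1.47 0.04] gap 39.5
rail x -19.7 y 2.9 z 78.6  Fx -7.0 Fz -2.6
12 8 [17. 19. 21. 22. 59.]
16 10 [16. 18. 19. 22. 60.]
20 10 [12. 18. 19. 20. 25.]
24 10 [16. 19. 20. 24. 26.]
28 6 [20. 22. 23. 25. 26.]
32 11 [18. 21. 22. 24. 28.]
36 7 [20. 21. 22. 22. 27.]
40 11 [21. 23. 26. 27. 28.]
44 11 [ 9. 18. 23. 26. 30.]
48 24 [-0.  7. 14. 20. 27.]
52 32 [-28. -11.  -3.   3.  13.]
56 12 [-25. -23. -19. -16. -12.]
60 9 [-29. -21. -21. -20. -13.]
64 9 [-31. -22. -21. -18. -17.]
68 12 [-30. -27. -23. -20. -13.]
```

View pics/i1.png

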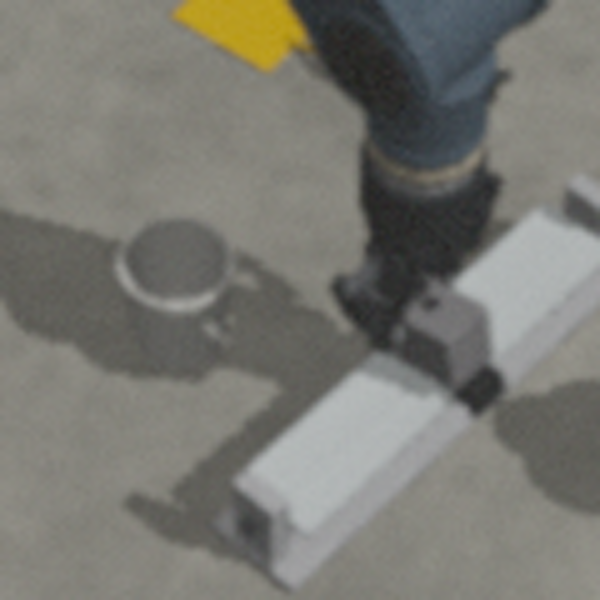

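```bash
python3 -m creep '{"claw":[3,3,3],"dp":[[-0.1,0,0.05],[-0.2,0,0.1],[-0.2,0,0.1]],"roll":[0,0,0]}' >/dev/null
python3 -c "
from h import *
rail()"
```

```text
t 15.0 tcp [574.3  53.5  78.1] xhead 3.011 tilt [-0.003   0.0001] F [-9.4  0.2  0.5] T [0.14 1.66 0.01] gap 39.4
rail x -17.7 y 2.9 z 78.1  Fx -9.4 Fz 0.5
```

```bash
python3 -m creep '{"claw":[5,6,7,8.5,8.5,8.5],"dp":[[0.05,0,0],[0.05,0,0],[0.05,0,0],[0.05,0,0],[0.05,0,0],[0.05,0,0]],"roll":[0,0,0,0,0,0]}' >/dev/null
python3 -c "
from h import *
rail()
s=imaging.snapshot('scene'); crop(s,250,370,170,290,5,'j1'); np.save('Pg.npy',cloud(s))"
```

```text
t 15.6 tcp [575.6  53.4  77.1] xhead 3.0107 tilt [ 0.0009 -0.0001] F [-1.  -1.1 -1.2] T [-0.01 -0.01 -0.02] gap 85.0
rail x -16.4 y 3.0 z 77.1  Fx -1.0 Fz -1.2
```

View pics/j1.png

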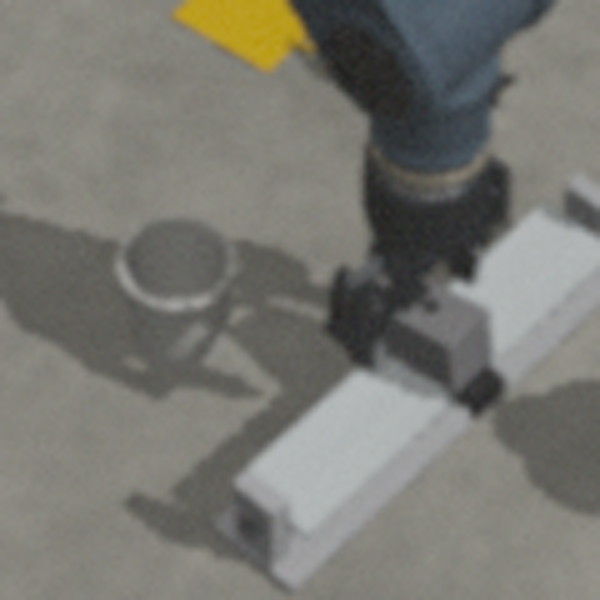

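```bash
python3 -m creep '{"claw":[8.5,8.5,8.5,3,3,3,3,3,3,3],"dp":[[-1.8,0,-0.8],[-3.6,0,-0.8],[-3.6,0,-0.8],[-3.6,0,-0.8],[-3.6,0,-0.8],[-3.6,0,-0.8],[-3.6,0,-0.8],[-3.6,0,-0.8],[-3.6,0,-0.8],[-3.6,0,-0.8]],"roll":[0,0,0,0,0,0,0,0,0,0]}' 20 >/dev/null
python3 -c "
from h import *
rail()
s=imaging.snapshot('scene'); crop(s,250,370,170,290,5,'k1'); np.save('Pg.npy',cloud(s))"
```

```text
t 16.65 tcp [609.8  49.   84.6] xhead 3.0109 tilt [-0.0025  0.0003] F [-2.5 -0.5 -0.7] T [0.08 0.44 0.01] gap 39.6
rail x 18.1 y 3.1 z 84.6  Fx -2.5 Fz -0.7
```

View pics/k1.png

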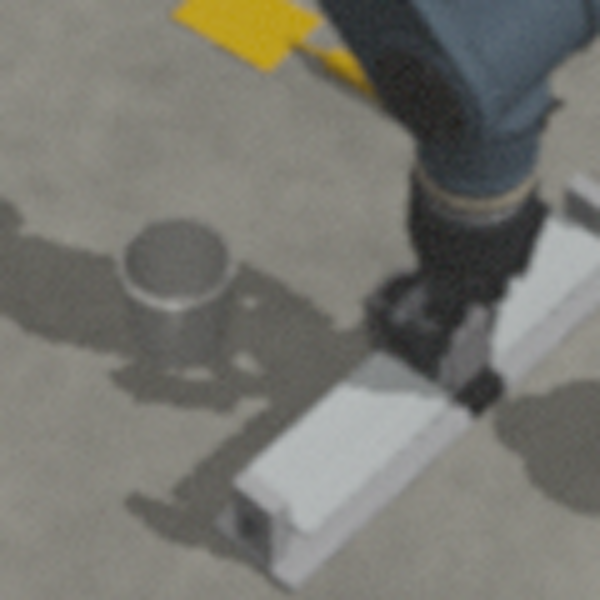

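```bash
python3 -m creep '{"claw":[3,3,3],"dp":[[-0.07,0,0.08],[-0.14,0,0.16],[-0.14,0,0.16]],"roll":[0,0,0]}' >/dev/null
python3 -c "
from h import *
rail()"
python3 -m creep '{"claw":[3,3,3],"dp":[[-0.07,0,0.08],[-0.14,0,0.16],[-0.14,0,0.16]],"roll":[0,0,0]}' >/dev/null
python3 -c "
from h import *
rail()"
```

```text
t 17.0 tcp [611.2  48.8  83.3] xhead 3.0109 tilt [-0.0028  0.0003] F [-5.6 -0.1  4.6] T [ 0.2   1.14 -0.  ] gap 39.7
rail x 19.4 y 3.0 z 83.3  Fx -5.6 Fz 4.6
t 17.3 tcp [612.7  48.5  81.7] xhead 3.0108 tilt [-0.0024  0.0003] F [-5.2  0.8  4.7] T [ 0.14  1.05 -0.04] gap 39.8
rail x 21.0 y 3.0 z 81.7  Fx -5.2 Fz 4.7
```

```bash
python3 -m creep '{"claw":[3,3,3],"dp":[[-0.06,0,0.08],[-0.13,0,0.16],[-0.13,0,0.16]],"roll":[0,0,0]}' >/dev/null
python3 -c "
from h import *
rail()"
python3 -m creep '{"claw":[3,3,3],"dp":[[-0.06,0,0.08],[-0.13,0,0.16],[-0.13,0,0.16]],"roll":[0,0,0]}' >/dev/null
python3 -c "
from h import *
rail()"
python3 -m creep '{"claw":[3,3,3],"dp":[[-0.06,0,0.08],[-0.12,0,0.16],[-0.12,0,0.16]],"roll":[0,0,0]}' >/dev/null
python3 -c "
from h import *
rail()"
```

```text
t 17.6 tcp [614.5  48.3  79.8] xhead 3.0108 tilt [-0.0014  0.0002] F [-4.9  0.5  2.1] T [0.14 1.03 0.01] gap 39.6
rail x 22.8 y 3.0 z 79.8  Fx -4.9 Fz 2.1
t 17.9 tcp [616.   48.1  78.2] xhead 3.0108 tilt [-0.0008  0.0001] F [-5.   1.5  2.1] T [ 0.28  1.04 -0.03] gap 39.5
rail x 24.3 y 3.0 z 78.2  Fx -5.0 Fz 2.1
t 18.2 tcp [617.3  47.9  76.7] xhead 3.0107 tilt [-0.0005  0.0001] F [-4.2  0.2  1.9] T [ 0.18  1.   -0.06] gap 39.5
rail x 25.6 y 3.0 z 76.7  Fx -4.2 Fz 1.9
```

```bash
python3 -m creep '{"claw":[3,3,3],"dp":[[-0.05,0,0.08],[-0.1,0,0.16],[-0.1,0,0.16]],"roll":[0,0,0]}' >/dev/null
python3 -c "
from h import *
rail()"
python3 -m creep '{"claw":[3,3,3],"dp":[[-0.05,0,0.08],[-0.1,0,0.16],[-0.1,0,0.16]],"roll":[0,0,0]}' >/dev/null
python3 -c "
from h import *
rail()
s=imaging.snapshot('scene'); crop(s,250,370,170,290,5,'l1')"
```

```text
t 18.5 tcp [618.5  47.7  75.2] xhead 3.0108 tilt [0. 0.] F [-5.   0.3  1.1] T [ 0.21  0.98 -0.04] gap 39.6
rail x 26.8 y 3.0 z 75.2  Fx -5.0 Fz 1.1
t 18.8 tcp [619.4  47.6  73.9] xhead 3.0108 tilt [-0.0001 -0.    ] F [-6.1  0.7  2.6] T [0.13 0.99 0.  ] gap 39.8
rail x 27.8 y 3.0 z 73.9  Fx -6.1 Fz 2.6
```

View pics/l1.png

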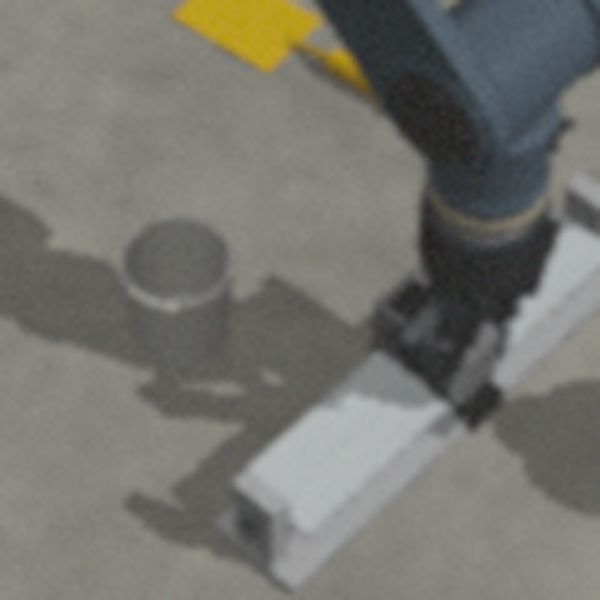

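```bash
python3 -m creep '{"claw":[3,3,3],"dp":[[-0.04,0,0.08],[-0.09,0,0.16],[-0.09,0,0.16]],"roll":[0,0,0]}' >/dev/null
python3 -c "
from h import *
rail()"
python3 -m creep '{"claw":[3,3,3],"dp":[[-0.04,0,0.08],[-0.08,0,0.14],[-0.08,0,0.14]],"roll":[0,0,0]}' >/dev/null
python3 -c "
from h import *
rail()"
```

```text
t 19.15 tcp [619.6  47.6  73.9] xhead 3.011 tilt [-0.0015 -0.    ] F [-9.4  0.9 12.8] T [ 0.19  1.68 -0.1 ] gap 39.8
rail x 27.9 y 3.0 z 73.9  Fx -9.4 Fz 12.8
t 19.45 tcp [619.8  47.6  73.7] xhead 3.0112 tilt [-0.0024 -0.    ] F [-11.9   2.3  20.5] T [ 0.15  2.08 -0.06] gap 39.7
rail x 28.1 y 3.0 z 73.7  Fx -11.9 Fz 20.5
```

```bash
python3 -m creep '{"claw":[3,3,3,5,6.5,8.5,8.5,8.5],"dp":[[0.1,0,-0.1],[0.2,0,-0.25],[0.2,0,-0.25],[0.2,0,-0.25],[0.2,0,-0.25],[0.2,0,-0.25],[0.2,0,-0.25],[0.2,0,-0.25]],"roll":[0,0,0,0,0,0,0,0]}' >/dev/null
python3 -c "
from h import *
rail()"
python3 -m creep '{"claw":[8.5,8.5,8.5,8.5,8.5],"dp":[[0,0,-3],[0,0,-6],[4,0,-10],[9,0,-11],[9,0,-11]],"roll":[0,0,0,0,0]}' >/dev/null
python3 -c "
from h import *
rail()
s=imaging.snapshot('scene'); crop(s,260,380,170,290,5,'m1'); P=cloud(s);np.save('Pm.npy',P)
s=imaging.snapshot('top'); crop(s,270,370,170,270,5,'m2')
c=R0+np.array([3.5,0,0])
X=np.array([np.cos(ya),np.sin(ya),0]);Y=np.array([-np.sin(ya),np.cos(ya),0])
D=P*1000-c; Q=np.c_[(D@X).ravel(),(D@Y).ravel(),D[...,2].ravel()]
T=Q[(abs(Q[:,1]-2)<30)&(abs(Q[:,0])<45)&(Q[:,2]>76)&(Q[:,2]<115)]
t=T[(abs(T[:,1]-2)<15)&(T[:,0]>-28)&(T[:,0]<28)]
print(len(t),np.linalg.lstsq(np.c_[t[:,:2],np.ones(len(t))],t[:,2],rcond=None)[0], cv2.minAreaRect(T[T[:,2]>83][:,:2].astype(np.float32)))
"
```

```text
t 20.25 tcp [619.6  47.5  73.1] xhead 3.0108 tilt [ 0.0009 -0.0002] F [-0.4  0.   1.6] T [ 0. -0. -0.] gap 84.5
rail x 28.0 y 2.9 z 73.1  Fx -0.4 Fz 1.6
t 20.75 tcp [523.7  60.6 184.3] xhead 3.0118 tilt [-0.0056  0.0007] F [ 0.9 -0.9  0.7] T [ 0.01 -0.01 -0.04] gap 84.9
rail x -68.8 y 3.4 z 184.3  Fx 0.9 Fz 0.7
134 [-2.45554756e-02  7.85468912e-04  8.97592811e+01] ((-0.12574386596679688, 0.3718681335449219), (75.87545013427734, 44.493919372558594), 1.6153147220611572)
```

View pics/m1.png

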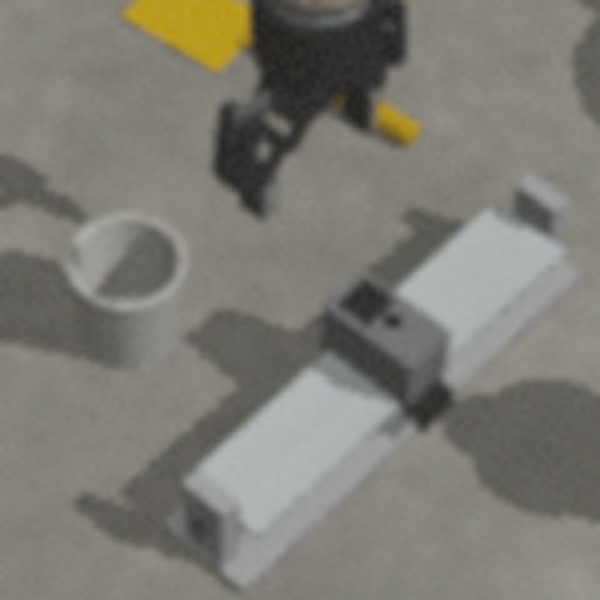

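View pics/m2.png

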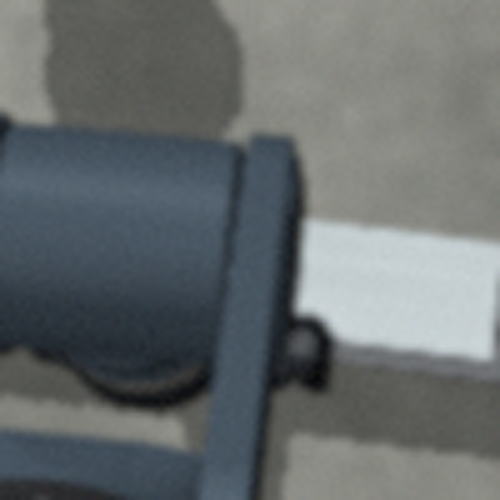

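```bash
python3 -m creep '{"claw":[8.5,8.5,8.5,8.5,8.5,8.5,8.5],"dp":[[0,-5,-5],[0,-10,-5],[0,-15,-5],[0,-20,-5],[0,-25,-5],[0,-25,-5],[0,-25,-5]],"roll":[0,0,0,0,0,0,0]}' >/dev/null
cat > fit.py <<'E'
from h import *
for nm,off,n in (('scene',3.5,8),('top',-2.7,8)):
    S=[imaging.snapshot(nm) for _ in range(n)]
    if nm=='scene': crop(S[0],310,360,215,265,12,'n1')
    else: crop(S[0],280,360,190,250,9,'n2')
    P=np.nanmean([cloud(s) for s in S],0)
    c=R0+np.array([off,0,0])
    X=np.array([np.cos(ya),np.sin(ya),0]);Y=np.array([-np.sin(ya),np.cos(ya),0])
    D=P*1000-c; Q=np.c_[(D@X).ravel(),(D@Y).ravel(),D[...,2].ravel()]
    T=Q[(abs(Q[:,1]-2)<30)&(abs(Q[:,0])<45)&(Q[:,2]>84)&(Q[:,2]<96)]
    t=T[(abs(T[:,1]-2)<14)&(T[:,0]>-30)&(T[:,0]<27)]
    A=np.c_[t[:,:2],np.ones(len(t))];co,rs=np.linalg.lstsq(A,t[:,2],rcond=None)[:2]
    se=np.sqrt(rs/(len(t)-3)*np.diag(np.linalg.inv(A.T@A)))
    print(nm,len(t),np.round(co,4),"+-",np.round(se,4),cv2.minAreaRect(T[:,:2].astype(np.float32)))
    b=Q[(abs(Q[:,1]-60)<30)&(abs(Q[:,0])<26)&(Q[:,2]>38)&(Q[:,2]<52)]
    print("bar slope",np.round(np.linalg.lstsq(np.c_[b[:,:2],np.ones(len(b))],b[:,2],rcond=None)[0],4))
    k=Q[(abs(Q[:,1]-2)<18)&(Q[:,0]>36)&(Q[:,0]<60)&(Q[:,2]>20)&(Q[:,2]<60)]
    print("clip pts x",np.round(np.sort(k[:,0])[-8:],1), "z",np.round(k[:,2][np.argsort(k[:,0])][-8:],1))
E
python3 fit.py; python3 -c "
from h import *
rail()"
```

```text
scene 135 [-1.49000e-02  9.60000e-03  8.95875e+01] +- [0.0059 0.0119 0.1005] ((-0.2610015869140625, 2.2605934143066406), (40.22881317138672, 75.51874542236328), 89.38683319091797)
bar slope [5.70000e-03 7.00000e-03 4.36979e+01]
clip pts x [46.3 46.3 46.4 46.4 46.6 46.7 46.7 46.8] z [30.1 29.4 34.9 24.1 24.1 37.2 42.5 29.9]
top 259 [-1.64000e-02 -4.10000e-03  8.99237e+01] +- [0.0032 0.0066 0.0547] ((0.3049888610839844, 2.458616256713867), (39.945274353027344, 73.98629760742188), 89.99759674072266)
bar slope [ 1.00000e-03 -4.30000e-03  4.48149e+01]
clip pts x [47.3] z [40.3]
t 22.35 tcp [ 497.3 -188.4  233.3] xhead 3.0108 tilt [ 0.0001 -0.0001] F [0.  0.1 0. ] T [0.01 0.01 0.01] gap 85.2
rail x -62.5 y -247.0 z 233.3  Fx 0.0 Fz 0.0
```

View pics/n1.png

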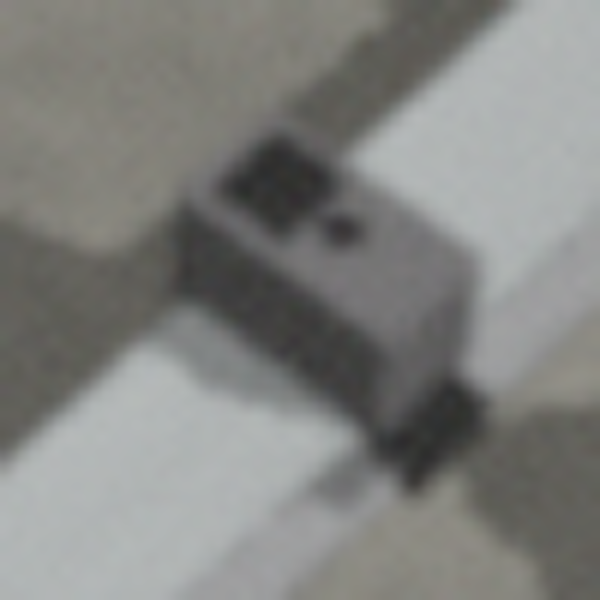

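View pics/n2.png

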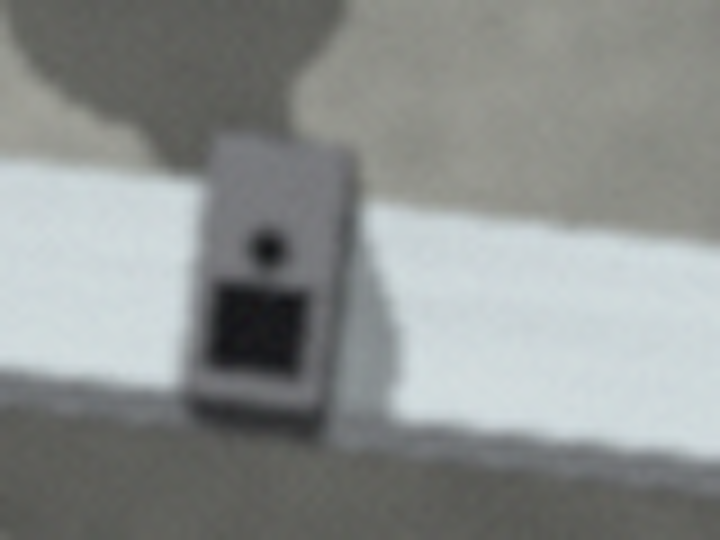

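```bash
python3 -c "
from station import workorder
print(workorder.sign_off())"
```

```text
the job is handed in; nothing more can be done
None
```

The timer is clipped onto the rail near the middle, and I handed the job in at about 22 s. `sign_off()` reports no verdict, so what follows rests on my own checks.

**What I did:**
- I gripped the timer near its hook end and tilted it to about 0.42 rad by lightly pressing its clip foot on the bar. That touch put the bar top at about 44.5 mm above the ledge.
- The first try at the hook met the lip tip on the rail edge, so I backed off, went 3 mm lower and slid it in. A slight upward pull then met about 13 N of resistance, which confirmed the lip was under the edge while the clip end was still up.
- I re-gripped at the clip end and swung it down along the arc to a firm stop, then let go. The highest wrist force I read was about 24 N, at that stop, with the timer apparently already flat.

**Last checks, from both cameras:**

| Check | Reading |
|---|---|
| Tilt of timer top | About 0.015 rad (limit 0.04) |
| Height of timer top | About 89.7 mm, against 89.5 expected if seated |
| Square to rail | Within about 0.01 rad (limit 0.06) |
| Distance from rail middle | About 2 mm along the rail (limit 60) |
| Clip tab | About 46 mm along the timer's own x, its rest position, so sprung back |
| Wrist force at hand-in | 0 N, arm well clear |

**Disagreements and limits:**
- The two cameras placed the rail about 6 mm apart across its width. I averaged them and relied on touch, so the lip position is consistent with fully seated but was not measured directly.
- I did not tug the clip to prove the snap.
- I did not re-measure the bystanders. The arm never came into contact with them, and the cup looked unmoved in the pictures.

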